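Clamp a door-bolt exhibit for photography

TASK

Slide the steel door bolt along the channel of the clamp stand until its nose is fully home against the stop, then wind the clamp's crank clockwise (seen from above) until the sprung brass tab pops out of the side of the clamp. Stop there: no more than a sixth of a turn past the pop. Leave the bolt clamped and home, and do not disturb the other things on the bench.

Things in the scene. Friction and masses are not known exactly. Their poses are not given: they have to be found in the camera images.
- clamp: Fixed screw-clamp stand. Origin at table level under the vertical screw axis; x runs along the channel towards the stop, z up. Dark steel base 300 x 100 mm (x -220 to +80 mm), deck top at z = 12 mm. Two aluminium rails along x (x -100 to +35 mm, top at z = 24 mm) leave a channel 34 mm wide centred on y = 0.
- stop (a point): Point on the stop face, centre of the channel, at deck height (clamp frame 35, 0, 12 mm); axes as the clamp's. The stop is the grey column: x 35 to 75 mm, y +-26 mm, up to z = 100 mm. A grey arm (z 70 to 100 mm, y +-20 mm, x -21 to 75 mm) reaches from it over the channel and carries the screw.
- screw_axis (a point): Point on the crank's vertical turning axis, at the height of the crank arm's top (clamp frame 0, 0, 118 mm). Nothing of the clamp but the crank's handle stands above this height; the crank rises with the carrier by up to 9 mm.
- crank_handle (a point): Middle of the upright black crank handle, a round post of 13 mm diameter, 55 mm from the screw axis, standing 42 mm up from z = 118 mm to z = 160 mm; this point is at z = 138 mm. It can be pushed round from behind with closed fingers or held; it is fixed to the crank.
- crank (a joint): Crank angle, rad, growing clockwise seen from above = tightening; starts between 0 and 3.1. 16 mm of foot travel per turn. The foot meets the bolt at about 4.0, the tab pops at about 6.2 to 6.6. Friction (0.13 N m, 2 to 4 N at the handle) holds it wherever it is left.
- foot_face (a point): Centre of the underside of the round pressure foot (radius 13 mm) on the screw axis. At the start it is 2 to 10 mm above the height of the bolt's top.
- tab (a joint): How far the indicator tab has moved out, m: 0 = in, 0.014 = fully popped. It is latched in and springs out by itself in one go at the set force, and then stays out.
- tab_end (a point): Outer end of the brass indicator tab (14 mm wide, 8 mm thick), in the column's side that looks to the clamp's -y, 80 mm above the table. Almost flush when in (1.5 mm proud), stands 15 mm out when popped.
- bolt: Loose plain steel door bolt, a bar 160 x 30 x 18 mm, 0.4 to 0.85 kg, lying in the channel. Origin at the centre of its underside; x towards the nose (as the clamp's x). A steel knob (16 mm diameter, 18 mm high) stands on it 50 mm from the origin towards the tail. At the start its nose is 50 to 80 mm short of the stop, not yet under the foot.
- bolt_nose (a point): Centre of the bottom edge of the bolt's nose end, the end nearer the stop (bolt frame 80, 0, 0 mm). It coincides with point stop when home.
- bolt_tail (a point): Centre of the bottom edge of the bolt's tail end face (bolt frame -80, 0, 0 mm); this flat end face, 30 mm wide and 18 mm high, can be pushed.
- spare_latch: Bystander: loose brass latch bar with a steel head, 100 x 36 x 16 mm, beside the clamp. Origin at its underside.
- jar: Bystander: sample jar, 48 mm diameter, 60 mm high, beside the clamp. Origin at its underside.
- loupe: Bystander: bare metal loupe, 40 mm diameter, 42 mm high, beside the clamp. Origin at its underside.
- tape: Bystander: roll of white tape lying flat, 80 mm diameter, 22 mm high, beside the clamp. Origin at its underside.
- lens: Bystander: black camera lens standing upright, 72 mm diameter, 82 mm high. Origin at its underside.
- driver: Bystander: screwdriver lying flat. Origin at its underside.
- scale: Bystander: white L-shaped photo scale lying flat, legs 90 mm and 80 mm, 5 mm thick. Origin near its corner, at its underside.
- carrier (a joint): Lift of the sprung screw carrier (with crank and handle) in the arm = compression of the clamp spring, m: 0 until the foot bears on the bolt, then about 1 mm per 1/16 turn; spring 3.5 N/mm. The tab pops at about 0.006 (25 to 30 N); over 0.009 is overtightened.
Not all that is in view belongs to the job. Leave any green or pink look-alike of the bolt alone.

How it is judged:
By the outcome, as a careful person would: the job done as asked, in the order asked, and still so for the second after the job is handed in, with the robot touching nothing.
It also fails if it takes over 67 s, if anything falls off the work surface, if the arm or the gripper's body presses on something with over 40 N, if the wrist force passes 120 N, or if a joint passes its speed limit or range.

ROBOT

A 7-joint arm with a two-finger parallel gripper is mounted at the origin on the work surface. World frame = base frame: x ahead of the robot, y to its left, z up, the work surface at z = 0. Lengths are in mm, angles in rad, forces in N, time in s.
With the tool pointing down it reaches from about 425 to 950 mm from the base axis. Payload 4.7 kg.
Tool frame: the origin (TCP) lies at the very end of the fingers, on their centre line; the grasp point (between the pads) lies 19 mm behind it; z points along the fingers, y is the line along which they close (so a half turn about z gives the same grasp; the last joint's range is limited). The gripper opens to 87 mm and grips with 3 to 60 N. Pads are 19 mm wide; open, the fingers measure 117 mm over their backs; the gripper's body (75 mm by 190 mm) begins 51 mm behind the grasp point.
Start: joints at [1.115, 0.469, -0.049, 1.532, 0.024, 1.141, -0.082], TCP at [279.47, -614.447, 222.573] pointing down, gripper open.
Joint ranges: [-2.59, 2.59], [-0.33, 1.99], [-1.39, 1.29], [0.1, 2.45], [-1.04, 4.18], [0.21, 1.99], [-2.66, 2.66]. Speed limits (rad/s): [2.57, 2.57, 3.14, 3.14, 3.14, 3.14, 3.14].

INTERFACE

Orientations are given as a unit quaternion [x, y, z, w].
In Python, from station import read_state, read_camera, close_job, search_frame, cut_out gives the robot as it stands.
- The arm moves only by the tool play_rows, never from a script. Its argument "increments" is a list that holds one entry, the list of rows, each a list of 7 numbers: the shift along the tool's x, y, z in cm, then the turn, a rotation vector about the tool's x, y, z in degrees, then the closure, from 0 (fully open) to 1 (shut). In form: [[[dx, dy, dz, ax, ay, az, fingers], ...]]. A call has 1 to 8 rows; each row shifts and turns the commanded pose from where the row before left it, along the tool's axes as they then stand; what a row does not reach is not made up. A row lasts 1/8 s, in which the tool goes at most 62.5 mm and 10.7 degrees, less where a joint would pass 70% of its speed; a pose out of reach is approached as far as the arm can. A call with a gripper value outside its range is refused whole. The fingers move at their own pace and stop on an object; the grip force is fixed at half the most. Time passes only in rows, so rows that do not move let the fingers close. It gives the time, the measured TCP pose, the force, the opening and the grip force at its end, in the units of the state.
- read_state(): the state, without advancing time (a new reading comes with each control period).
- read_camera(name): name is "scene" or "top"; returns a dict with "frame" (480x640x3 uint8, red, green, blue), "z_map" (480x640 float32, mm along the optical axis (not along the pixel's ray), 0 where there is no reading), "K" (3x3 intrinsics, pixels), "T" (4x4, takes a point from camera to world coordinates). Camera axes: x right, y down, z forward; pixel columns grow to the right and rows downward; lengths in mm; the calibration is good to about 2 mm. A picture is of the moment at which its call begins.
- close_job(): hands the job in; it is judged then, once.
Trained networks look in a picture, given as the dict that the camera call returned (one of the last four; its "shot" number tells which), for a name from the list of things; names that differ only in an ending like _2 or _b are one class to them, and where a whole thing is asked for, a point or a joint stands for the part that bears it (a point fixed in the world has none). Each returns a list of dicts, best first, with "score" (0 to 1); they miss things now and then, are a little off and sometimes report something else, mostly with a low value. They report only what shows in the picture. A call takes as long as a camera call. They do not tell look-alikes from the thing itself.
- search_frame(name, picture): "pixel" ([column, row] in pixels, amid what is visible of it).
- cut_out(name, picture): "region" (480x640 bool, what is visible of it) and "pixel" ([column, row] in pixels, amid what is visible of it).
The state is a dict: "clock": time; "joint_positions": joint angles; "qd": joint speeds; "effort": joint torques, N m; "tcp_pos": TCP position; "tcp_rot": TCP orientation; "contact_force": force on the tool from outside, world axes, zero at the start; "torque": the same for the moment, N m; "finger_gap": finger opening in mm; "gripper_force": force on a finger pad.
Only numpy, scipy, OpenCV 4.12 (cv2) and the standard library are available. Lean on these libraries where they do the work, as an engineer would, in place of code of your own. Each camera call takes 0.05 s, during which the arm holds its last target. There are 200 camera calls.

## Working session

There is one attempt and no reset: what is moved stays moved. The work goes in short steps, Python scripts to look and compute and a tool call to move; the robot and the scene stay as the last step left them, time stands still between calls to the robot, and variables do not carry over. Pictures are saved under pics/ and viewed, at most 10 in all, crops included, and the job is handed in when it is done.

Besides the shell and the picture viewer there is one more tool, called as name(argument=value, ...) on one line, values as JSON. play_rows: Moves the arm, as the interface text tells. Its arguments: {"type":"object","properties":{"increments":{"type":"array","items":{"type":"array","items":{"type":"array","items":{"type":"number"}}}}},"required":["increments"]}

```bash
mkdir -p pics
cat > h.py <<'E'
import numpy as np, cv2
from station import *
def world(p,px):
    c,r=int(round(px[0])),int(round(px[1])); return worldm(p,np.array([[c]]),np.array([[r]]))[0]
def worldm(p,c,r):
    c=np.ravel(c);r=np.ravel(r); z=p["z_map"][r,c]; K=p["K"]
    P=np.stack([(c-K[0,2])/K[0,0]*z,(r-K[1,2])/K[1,1]*z,z,np.ones_like(z)])
    return (p["T"]@P)[:3].T[z>0]
def proj(p,w):
    q=np.linalg.inv(p["T"])@np.append(w,1); q=p["K"]@q[:3]; return q[:2]/q[2]
E
python3 - <<'E'
from h import *
s=read_state();print(s["tcp_pos"],s["tcp_rot"],s["contact_force"],s["clock"])
for n in ["scene","top"]:
    p=read_camera(n); cv2.imwrite(f"pics/{n}0.png",p["frame"][:,:,::-1]); np.savez(f"{n}0.npz",**{k:p[k] for k in["frame","z_map","K","T"]})
    print(n,p["T"][:3,3],p["T"][:3,2])
    for o in ["clamp","crank_handle","bolt","bolt_nose","bolt_tail","tab_end","spare_latch","jar","loupe","tape","lens","driver","scale"]:
        for d in search_frame(o,p)[:2]:
            print(o,np.round(d["pixel"]),round(d["score"],2),np.round(world(p,d["pixel"])))
E
```

```text
[ 279.19317397 -613.89027542  221.50236852] [ 9.77312931e-01  2.11798212e-01 -2.48839402e-04 -9.43479351e-04] [ 0.72393243  0.77079201 -0.80506616] 0.0
scene [1339.60855795  -83.35777709 1252.30443976] [-0.54774268  0.08690672 -0.83212089]
clamp [328. 258.] 0.86 [576.  62.  28.]
crank_handle [300. 261.] 0.71 [574.  -7.  30.]
crank_handle [337. 234.] 0.68 [572.  83. 119.]
bolt [422. 219.] 0.89 [495. 320.  18.]
bolt [298. 262.] 0.75 [572. -12.  24.]
bolt_nose [196. 305.] 0.71 [ 643. -264.   16.]
bolt_nose [327. 259.] 0.54 [578.  59.  28.]
bolt_tail [199. 308.] 0.71 [ 655. -257.   22.]Traceback (most recent call last):
  File "<stdin>", line 8, in <module>
  File "h.py", line 4, in world
    c,r=int(round(px[0])),int(round(px[1])); return worldm(p,np.array([[c]]),np.array([[r]]))[0]
                                                    ~~~~~~~~~~~~~~~~~~~~~~~~~~~~~~~~~~~~~~~~~^^^
IndexError: index 0 is out of bounds for axis 0 with size 0
```

Run:
```python
from h import *
p=read_camera("top"); cv2.imwrite("pics/top0.png",p["frame"][:,:,::-1]); np.savez("top0.npz",**{k:p[k] for k in["frame","z_map","K","T"]})
print(p["T"][:3,3],p["T"][:3,2],p["K"][0,0])
for o in ["clamp","crank_handle","bolt","bolt_nose","bolt_tail","tab_end"]:
    for d in search_frame(o,p)[:2]:
        w=worldm(p,*[np.array([int(v)]) for v in d["pixel"]])
        print(o,np.round(d["pixel"]),round(d["score"],2),np.round(w))
```

```text
[ 465.39407545   24.63412651 1716.09200782] [ 0.08974781  0.00585289 -0.99594732] 580.8428178526824
clamp [323. 267.] 0.81 [[543.  38.  26.]]
crank_handle [307. 254.] 0.6 [[574.  82. 119.]]
crank_handle [337. 259.] 0.49 [[569.  -2.  32.]]
bolt [422. 233.] 0.75 [[ 646. -253.   24.]]
bolt [336. 258.] 0.7 [[572.   1.  27.]]
bolt_nose [226. 285.] 0.97 [[490. 317.  24.]]
bolt_nose [338. 259.] 0.85 [[569.  -8.  31.]]
bolt_tail [423. 236.] 0.97 [[ 637. -256.   21.]]
bolt_tail [338. 254.] 0.6 [[581.  -8.  32.]]
tab_end [185. 252.] 0.72 [[583. 447.   5.]]
tab_end [491. 245.] 0.42 [[ 608. -438.   82.]]
```

View pics/scene0.png

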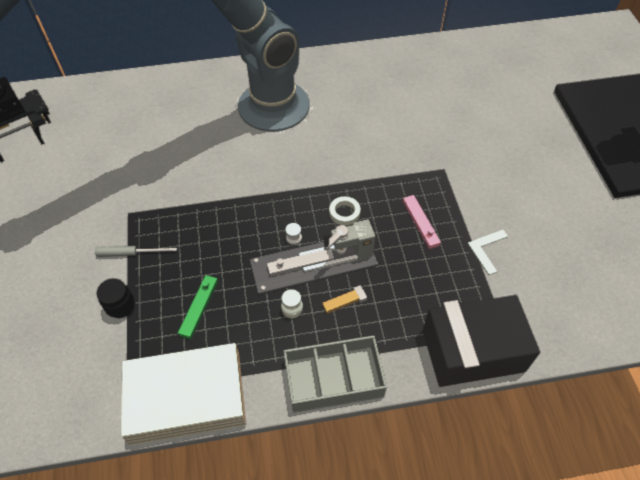

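View pics/top0.png

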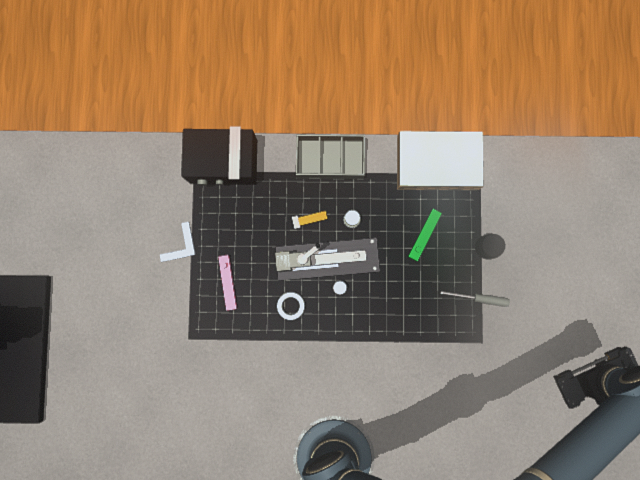

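The scene shows the clamp at about (320,255) with the bolt's knob at (280,264), the column at (355,237), and the green and pink look-alikes off to the sides. In the top view the clamp spans (277–379, 240–278), with the column on the left (world +y) and the jar, loupe, tape and latch close by.

Run:
```python
from h import *
tiles=[]
for n,(c0,c1,r0,r1) in {"top":(260,390,200,320),"scene":(240,400,190,320)}.items():
    p=dict(np.load(f"{n}0.npz")); 
    im=cv2.resize(p["frame"][r0:r1,c0:c1,::-1],None,fx=5,fy=5,interpolation=cv2.INTER_CUBIC)[:600,:800]; cv2.imwrite(f"pics/{n}_crop.png",im)
    C,R=np.meshgrid(np.arange(c0,c1),np.arange(r0,r1)); W=worldm(p,C,R)
    print(n)
    for lo,hi in [(8,16),(20,27),(27,34),(42,56),(92,106),(112,124),(135,175)]:
        m=(W[:,2]>lo)&(W[:,2]<hi)&(abs(W[:,1])<160)&(W[:,0]>480)&(W[:,0]<640); q=W[m]
        if len(q)>4: 
            rr=cv2.minAreaRect(q[:,:2].astype(np.float32)); print(lo,hi,len(q),np.round(np.median(q,0)),np.round(q.min(0)),np.round(q.max(0)),np.round(rr[0]),np.round(rr[1]),round(rr[2],1))
```

```text
top
8 16 1484 [562. -23.  12.] [ 480. -158.    8.] [640. 160.  16.] [560.   1.] [318. 160.] 90.0
20 27 289 [564.  21.  24.] [ 509. -125.   20.] [621. 149.  27.] [565.  15.] [ 95. 275.] 4.2
27 34 399 [569.   4.  30.] [497. -87.  27.] [595. 145.  34.] [547.  30.] [231.  98.] 88.5
42 56 69 [494. -17.  46.] [482. -65.  42.] [583. 152.  55.] [532.  43.] [100. 218.] 0.7
92 106 363 [555. 132. 100.] [529.  71.  92.] [581. 160. 106.] [555. 116.] [51. 89.] 0.7
112 124 149 [568.  85. 118.] [546.  47. 112.] [596. 107. 124.] [575.  80.] [28. 68.] 48.4
135 175 20 [595.  51. 159.] [590.  46. 146.] [602.  57. 168.] [595.  50.] [11. 12.] 51.8
scene
8 16 2035 [592. -18.  12.] [ 482. -153.    8.] [636. 160.  16.] [560.   5.] [312. 153.] 88.4
20 27 443 [582.  35.  24.] [486. -92.  20.] [628. 160.  27.] [558.  34.] [252. 142.] 89.5
27 34 642 [573.   6.  30.] [492. -84.  27.] [597. 160.  34.] [544.  37.] [105. 244.] 1.2
42 56 161 [570.  -5.  46.] [480. -62.  42.] [585. 159.  56.] [532.  48.] [104. 221.] 0.1
92 106 461 [564. 132. 100.] [528.  74.  92.] [586. 160. 106.] [560. 119.] [56. 87.] 6.3
112 124 207 [572.  87. 118.] [547.  47. 112.] [603. 110. 124.] [580.  80.] [29. 75.] 48.9
135 175 57 [599.  53. 152.] [591.  47. 136.] [605.  60. 163.] [598.  54.] [11. 15.] 80.0
```

View pics/top_crop.png

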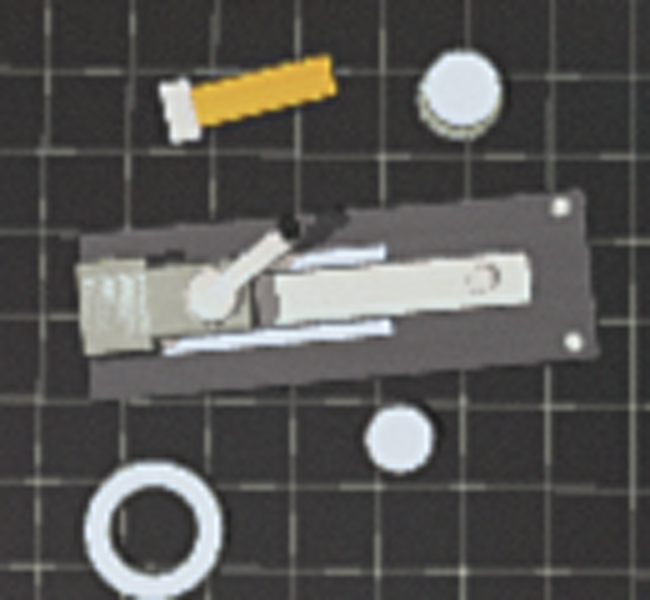

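View pics/scene_crop.png

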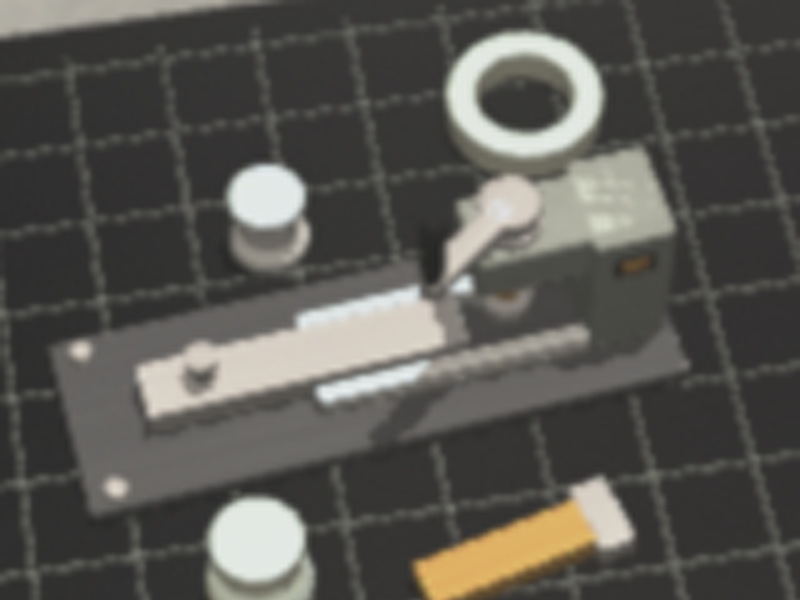

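Crops: in the top crop the base corners are at about (80,235), (580,190), (598,355), (90,400), the crank hub at (213,295), the handle top at (288,226), the bolt tail at (530,280) and the nose at (277,298). In the scene crop the tab slot is in the column side at (635,264), still in.

```bash
cat >> h.py <<'E'
def ray(p,px,z):
    d=p["T"][:3,:3]@np.linalg.inv(p["K"])@np.array([px[0],px[1],1.]); o=p["T"][:3,3]; return o+d*(z-o[2])/d[2]
E
python3 - <<'E'
from h import *
pts={"top":((260,200),{"base":([(80,235),(580,190),(598,355),(90,400)],12),"hub":([(213,295)],118),"hand":([(288,226)],160),"bolt":([(530,255),(530,303),(278,275),(275,322)],30),"knob":([(487,278)],48),"jar":([(462,88)],60),"loupe":([(400,438)],42)}),
"scene":((240,190),{"base":([(52,347),(95,515),(688,368)],12),"hub":([(512,202)],118),"bolt":([(138,372),(152,415),(440,300),(448,345)],30),"knob":([(202,355)],48),"jar":([(257,540)],60),"loupe":([(266,195)],42)})}
for n,(o,d) in pts.items():
    p=dict(np.load(f"{n}0.npz"))
    for k,(l,z) in d.items():
        w=np.array([ray(p,(o[0]+(a-2)/5,o[1]+(b-2)/5),z) for a,b in l]); print(n,k,np.round(w[:,:2]).tolist())
    # hub/arm/handle clouds
    c0,r0=o; C,R=np.meshgrid(np.arange(c0,c0+140),np.arange(r0,r0+130)); W=worldm(p,C,R)
    m=(W[:,2]>140)&(W[:,2]<170)&(abs(W[:,0]-595)<20)&(abs(W[:,1]-52)<20); print("handle",W[m].mean(0))
    m=(W[:,2]>95)&(W[:,2]<105)&(W[:,1]>124)&(W[:,1]<170)&(abs(W[:,0]-555)<45); r=cv2.minAreaRect(W[m][:,:2].astype(np.float32)); print("column top",r, W[m].mean(0))
    m=(W[:,2]>27)&(W[:,2]<33)&(W[:,1]<40)&(W[:,1]>-100)&(abs(W[:,0]-570)<22); 
    q=W[m][:,:2]; v=np.linalg.svd(q-q.mean(0))[2][0]; print("bolt ctr",q.mean(0),v, cv2.minAreaRect(q.astype(np.float32)))
E
```

```text
top base [[602.0, 176.0], [632.0, -118.0], [535.0, -129.0], [505.0, 168.0]]
top hub [[561.0, 92.0]]
top hand [[596.0, 51.0]]
top bolt [[592.0, -88.0], [564.0, -88.0], [578.0, 59.0], [551.0, 60.0]]
top knob [[577.0, -62.0]]
top jar [[685.0, -46.0]]
top loupe [[484.0, -13.0]]
handle [594.90992822  50.75458091 157.94007723]
column top ((554.720458984375, 146.7597198486328), (50.61762237548828, 45.34220886230469), 0.6006019711494446) [555.03918773 146.15986265 100.00485813]
bolt ctr [572.01316531 -17.36275665] [ 0.08913569 -0.99601949] ((570.7006225585938, -23.946712493896484), (43.50322341918945, 125.20181274414062), 0.7519923448562622)
scene base [[535.0, -126.0], [633.0, -116.0], [602.0, 179.0]]
scene hub [[562.0, 97.0]]
scene bolt [[568.0, -86.0], [594.0, -82.0], [553.0, 65.0], [579.0, 64.0]]
scene knob [[576.0, -55.0]]
scene jar [[686.0, -44.0]]
scene loupe [[484.0, -11.0]]
handle [598.47898075  53.40682582 153.38359989]
column top ((556.715087890625, 146.5097198486328), (56.74879455566406, 45.92557907104492), 3.4168219566345215) [557.2814455  147.47760572 100.2038284 ]
bolt ctr [573.30076712 -18.28194698] [ 0.10933245 -0.99400524] ((569.9627685546875, -22.337875366210938), (41.739959716796875, 123.78631591796875), 1.508329153060913)
```

play_rows(increments=[[[3.0,-2.05,0,0,0,0,1],[3.0,-2.05,0,0,0,0,1],[3.0,-2.05,0,0,0,0,1],[3.0,-2.05,0,0,0,0,1],[3.0,-2.05,0,0,0,0,1],[3.0,-2.05,0,0,0,0,1],[3.0,-2.05,0,0,0,0,1],[3.0,-2.05,0,0,0,0,1]]])

```text
clock: 1.65
tcp_pos: [430.6, -364.8, 222.8]
tcp_rot: [0.977, 0.212, 0.0, 0.0]
contact_force: [-0.2, 0.1, -0.1]
finger_gap: 14.8
gripper_force: 0.0
```

play_rows(increments=[[[3.0,-2.05,0,0,0,0,1],[3.0,-2.05,0,0,0,0,1],[3.0,-2.05,0,0,0,0,1],[3.0,-2.05,0,0,0,0,1],[3.0,-2.05,0,0,0,0,1],[3.0,-2.05,0,0,0,0,1],[3.0,-2.05,0,0,0,0,1],[3.0,-2.05,0,0,0,0,1]]])

```text
clock: 2.65
tcp_pos: [581.2, -116.2, 222.8]
tcp_rot: [0.977, 0.212, 0.0, 0.0]
contact_force: [0.3, 0.2, 0.7]
finger_gap: 1.1
gripper_force: 0.0
```

play_rows(increments=[[[0,0,0,0,0,-10.2,1],[0,0,0,0,0,-10.2,1],[0,0,0,0,0,-10.2,1],[0,0,0,0,0,-10.2,1],[0,0,0,0,0,-10.2,1],[0,0,0,0,0,-10.2,1],[0,0,0,0,0,-10.2,1],[0,0,0,0,0,0,1]]])

```text
clock: 3.65
tcp_pos: [580.6, -117.4, 222.6]
tcp_rot: [0.671, 0.741, 0.0, -0.0]
contact_force: [0.4, -0.9, -0.1]
finger_gap: 0.6
gripper_force: 0.0
```

play_rows(increments=[[[0,0.24,3,0,0,0,1],[0,0,3,0,0,0,1],[0,0,3,0,0,0,1],[0,0,3,0,0,0,1],[0,0,3,0,0,0,1],[0,0,3,0,0,0,1],[0,0,1.6,0,0,0,1],[0,0,0.7,0,0,0,1]]])

```text
clock: 4.65
tcp_pos: [583.0, -116.9, 19.0]
tcp_rot: [0.671, 0.742, -0.0, -0.0]
contact_force: [-0.2, -0.1, 0.3]
finger_gap: 0.7
gripper_force: 0.0
```

play_rows(increments=[[[0.5,0,0,0,0,0,1],[0.5,0,0,0,0,0,1],[0.5,0,0,0,0,0,1],[0.5,0,0,0,0,0,1],[0.5,0,0,0,0,0,1]]])

```text
clock: 5.28
tcp_pos: [581.0, -93.4, 20.1]
tcp_rot: [0.67, 0.742, -0.0, 0.001]
contact_force: [-0.1, -3.2, 2.4]
finger_gap: 0.6
gripper_force: 2.0
```

play_rows(increments=[[[0.5,0,0,0,0,0,1],[0.5,0,0,0,0,0,1],[0.5,0,0,0,0,0,1],[0.5,0,0,0,0,0,1]]])

```text
clock: 5.78
tcp_pos: [578.4, -71.9, 19.6]
tcp_rot: [0.67, 0.742, -0.0, 0.0]
contact_force: [0.1, -4.0, 3.4]
finger_gap: 0.4
gripper_force: 2.0
```

play_rows(increments=[[[0.5,0,0,0,0,0,1],[0.5,0,0,0,0,0,1],[0.5,0,0,0,0,0,1],[0.4,0,0,0,0,0,1],[0.4,0,0,0,0,0,1],[0.2,0,0,0,0,0,1]]])

```text
clock: 6.52
tcp_pos: [575.8, -46.9, 19.5]
tcp_rot: [0.67, 0.742, -0.0, -0.0]
contact_force: [0.4, -3.8, 2.1]
finger_gap: 0.4
gripper_force: 2.0
```

play_rows(increments=[[[0.2,0,0,0,0,0,1],[0.2,0,0,0,0,0,1]]])

```text
clock: 6.78
tcp_pos: [575.4, -43.4, 19.5]
tcp_rot: [0.67, 0.742, -0.0, 0.0]
contact_force: [1.3, -4.1, 3.5]
finger_gap: 0.4
gripper_force: 2.0
```

Run:
```python
from h import *
p=read_camera("scene"); cv2.imwrite("pics/s2.png",cv2.resize(p["frame"][190:310,240:400,::-1],None,fx=5,fy=5,interpolation=cv2.INTER_CUBIC))
```

play_rows(increments=[[[0.15,0,0,0,0,0,1],[0.15,0,0,0,0,0,1]]])

```text
clock: 7.08
tcp_pos: [575.2, -40.8, 19.6]
tcp_rot: [0.67, 0.742, -0.0, 0.0]
contact_force: [1.5, -7.1, 2.6]
finger_gap: 0.7
gripper_force: 3.1
```

play_rows(increments=[[[0.1,0,0,0,0,0,1],[0.1,0,0,0,0,0,1]]])

```text
clock: 7.32
tcp_pos: [575.1, -40.8, 19.6]
tcp_rot: [0.671, 0.742, -0.001, 0.001]
contact_force: [1.3, -8.9, 2.5]
finger_gap: 0.8
gripper_force: 4.5
```

play_rows(increments=[[[0.1,0,0,0,0,0,1],[0.1,0,0,0,0,0,1]]])

```text
clock: 7.58
tcp_pos: [575.1, -40.7, 19.6]
tcp_rot: [0.671, 0.742, -0.002, 0.002]
contact_force: [2.1, -12.3, 3.1]
finger_gap: 0.2
gripper_force: 6.1
```

play_rows(increments=[[[0.1,0,0,0,0,0,1],[0.1,0,0,0,0,0,1],[-1.2,0,0,0,0,0,1],[-1.3,0,0,0,0,0,1],[0,0,-5,0,0,0,1],[0,0,-5,0,0,0,1],[0,0,-5,0,0,0,1],[0,0,-5,0,0,0,1]]])

```text
clock: 8.57
tcp_pos: [576.6, -58.2, 220.8]
tcp_rot: [0.67, 0.743, 0.0, -0.001]
contact_force: [0.2, 0.0, -0.6]
finger_gap: 0.4
gripper_force: 0.0
```

play_rows(increments=[[[3.1,1.3,0,0,0,0,1],[3.1,1.3,0,0,0,0,1],[3.1,1.3,0,0,0,0,1],[3.1,1.3,0,0,0,0,1],[0,0,0,0,0,-10.2,1],[0,0,0,0,0,-10.2,1],[0,0,0,0,0,-10.2,1],[0,0,0,0,0,-10.2,1]]])

```text
clock: 9.57
tcp_pos: [615.5, 70.4, 219.0]
tcp_rot: [0.366, 0.931, 0.0, -0.001]
contact_force: [0.2, 0.4, 0.6]
finger_gap: 0.0
gripper_force: 0.0
```

play_rows(increments=[[[0,0,0,0,0,-10.2,1],[0,0,0,0,0,-10.2,1],[0,0,0,0,0,-10.2,1],[0,0,0,0,0,-10.2,1],[0,0,0,0,0,-10.2,1],[0,0,0,0,0,-10.2,1],[0,0,0,0,0,-10.2,1],[0,0,0,0,0,-10.2,1]]])

```text
clock: 10.58
tcp_pos: [615.6, 70.2, 219.2]
tcp_rot: [-0.331, 0.944, 0.001, -0.0]
contact_force: [0.1, 0.1, 0.0]
finger_gap: 0.8
gripper_force: 0.0
```

Run:
```python
from h import *
s=read_state();print(np.round(s["joint_positions"],2),np.round(s["tcp_pos"],1),np.round(s["tcp_rot"],3))
p=read_camera("scene"); cv2.imwrite("pics/s3.png",cv2.resize(p["frame"][190:310,240:400,::-1],None,fx=5,fy=5,interpolation=cv2.INTER_CUBIC))
```

```text
[ 0.52  0.59 -1.04  1.64  0.53  1.23  1.62] [615.6  70.2 219.2] [-0.331  0.944  0.001 -0.   ]
```

View pics/s3.png

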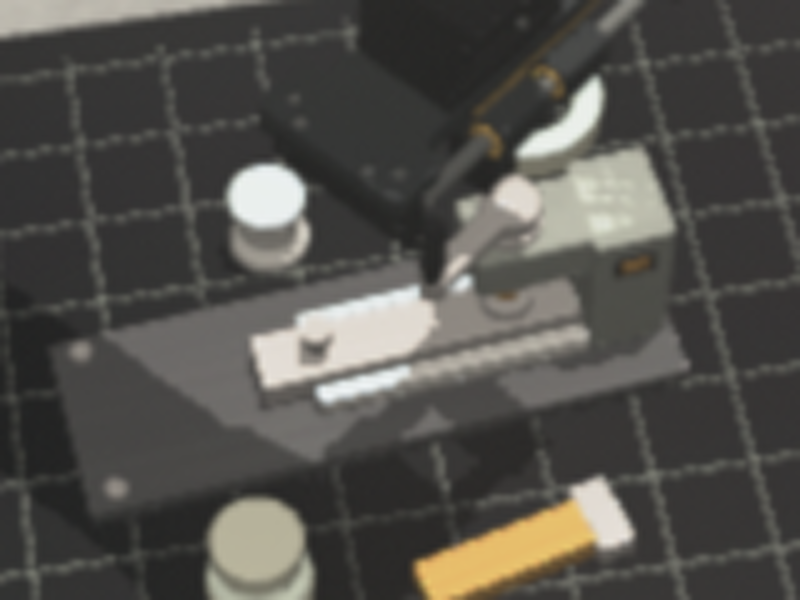

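The bolt is now home under the foot, with its tail at (255,365) and the knob at (315,345). The tab is still in at (635,264).

play_rows(increments=[[[0,-0.2,3,0,0,0,1],[0,0,3,0,0,0,1],[0,0,2.0,0,0,0,1],[0,0,0.8,0,0,0,1],[0.4,0,0,0,0,0,1],[0.4,0,0,0,0,0,1],[0.2,0,0,0,0,0,1]]])

```text
clock: 11.5
tcp_pos: [610.2, 61.8, 132.6]
tcp_rot: [-0.327, 0.945, -0.0, 0.001]
contact_force: [2.0, 1.6, -0.5]
finger_gap: 0.5
gripper_force: 1.1
```

play_rows(increments=[[[0.2,0,0,0,0,0,1],[0.2,0,0,0,0,0,1]]])

```text
clock: 11.75
tcp_pos: [607.4, 59.3, 132.4]
tcp_rot: [-0.328, 0.945, -0.0, 0.001]
contact_force: [2.0, 0.7, 1.4]
finger_gap: -0.0
gripper_force: 1.2
```

play_rows(increments=[[[0.78,-0.17,0,0,0,8,1],[0.78,-0.17,0,0,0,8,1],[0.78,-0.17,0,0,0,8,1],[0.78,-0.17,0,0,0,8,1]]])

```text
clock: 12.25
tcp_pos: [581.9, 40.2, 131.9]
tcp_rot: [-0.052, 0.999, 0.001, 0.001]
contact_force: [1.5, 2.6, -0.7]
finger_gap: 0.7
gripper_force: 1.3
```

```bash
cat >> h.py <<'E'
def where():
    s=read_state(); x,y,z,w=s["tcp_rot"]; a=2*np.arctan2(y,x); P=np.array(s["tcp_pos"]); C=np.array([561.5,94.0])
    tx=np.array([np.cos(a),np.sin(a)]); ty=np.array([np.sin(a),-np.cos(a)]); d=C-P[:2]
    print("t",s["clock"],"P",np.round(P,1),"yaw",round(np.degrees(a)%360,1),"C in tool",np.round([d@tx,d@ty],1),"F tool",np.round([np.array(s["contact_force"])[:2]@tx,np.array(s["contact_force"])[:2]@ty],1),"j",np.round(s["joint_positions"],2))
E
python3 -c "
from h import *
where()"
```

```text
t 12.25 P [581.9  40.2 131.9] yaw 186.0 C in tool [14.7 55.6] F tool [-1.7  2.4] j [ 0.49  0.57 -0.87  1.81  0.51  1.    1.09]
```

play_rows(increments=[[[0.78,-0.17,0,0,0,8,1],[0.78,-0.17,0,0,0,8,1],[0.78,-0.17,0,0,0,8,1],[0.78,-0.17,0,0,0,8,1],[0.78,-0.17,0,0,0,8,1],[0.78,-0.17,0,0,0,8,1],[0.78,-0.17,0,0,0,8,1],[0.78,-0.17,0,0,0,8,1]]])

```text
clock: 13.25
tcp_pos: [523.9, 49.8, 132.6]
tcp_rot: [0.485, 0.874, 0.002, 0.002]
contact_force: [4.9, 0.7, 0.7]
finger_gap: 0.6
gripper_force: 2.4
```

```bash
python3 -c "
from h import *
where()"
```

```text
t 13.25 P [523.9  49.8 132.6] yaw 122.0 C in tool [17.6 55.3] F tool [-2.   4.5] j [ 0.33  0.4  -0.64  1.96  0.31  0.88  0.1 ]
```

play_rows(increments=[[[0.78,-0.17,0,0,0,8,1],[0.78,-0.17,0,0,0,8,1],[0.78,-0.17,0,0,0,8,1],[0.78,-0.17,0,0,0,8,1],[0.78,-0.17,0,0,0,8,1],[0.78,-0.17,0,0,0,8,1],[0.78,-0.17,0,0,0,8,1]]])

```text
clock: 14.12
tcp_pos: [502.6, 98.0, 131.7]
tcp_rot: [0.839, 0.544, -0.001, 0.001]
contact_force: [0.4, -2.3, 2.6]
finger_gap: 0.7
gripper_force: 1.9
```

```bash
cat >> h.py <<'E'
def tab():
    p=read_camera("scene")
    for z,xs in ((80,None),):
        u=np.array([-0.102,0.995]);v=np.array([-0.995,-0.102]);C=np.array([561.5,94.0])
        for out in (1.5,15): print("tab px",out,np.round(proj(p,np.append(C+55*u-(26+out)*v,80)),1),end=" ")
    f=cv2.cvtColor(p["frame"],cv2.COLOR_RGB2HSV)[225:265,345:395]
    m=(f[...,1]>90)&(f[...,0]>5)&(f[...,0]<30)&(f[...,2]>60); r,c=np.nonzero(m)
    print("brass n",len(r),(c.mean()+345,c.max()+345,r.mean()+225,r.max()+225) if len(r) else "")
    return p
E
python3 -c "
from h import *
where(); p=tab()
p0=dict(np.load('scene0.npz'))
f=cv2.cvtColor(p0['frame'],cv2.COLOR_RGB2HSV)[225:265,345:395]
m=(f[...,1]>90)&(f[...,0]>5)&(f[...,0]<30)&(f[...,2]>60);r,c=np.nonzero(m);print(len(r),c.mean()+345,r.mean()+225)
cv2.imwrite('pics/s4.png',cv2.resize(p['frame'][190:310,240:400,::-1],None,fx=5,fy=5,interpolation=cv2.INTER_CUBIC))"
```

```text
t 14.125 P [502.6  98.  131.7] yaw 65.9 C in tool [20.4 55.4] F tool [-2.   1.3] j [ 0.08  0.35 -0.44  1.99  0.2   0.85 -0.88]
tab px 1.5 [366.1 243.2] tab px 15 [367.9 247.8] brass n 10 (np.float64(366.5), np.int64(369), np.float64(242.5), np.int64(243))
10 366.5 242.5
```

View pics/s4.png

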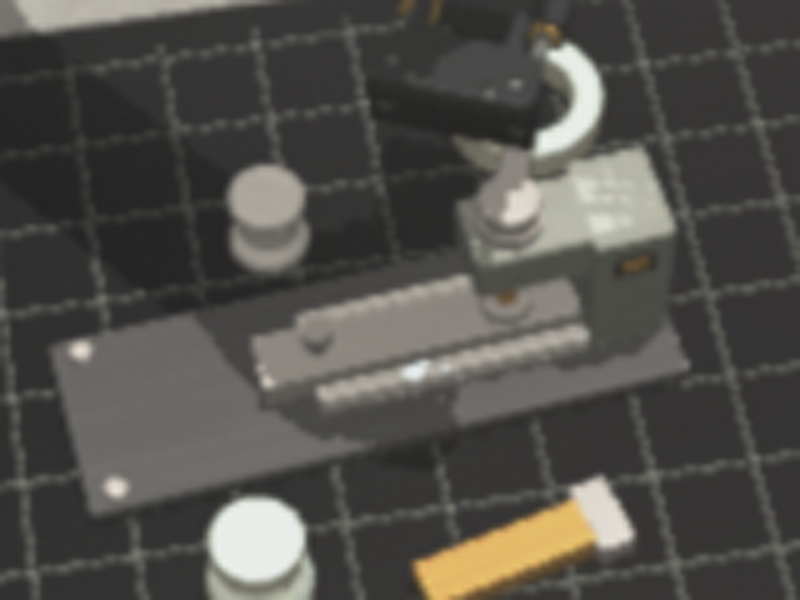

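Tab still in (brass at (635,264) in the crop) and the crank hub at (512,200) turned about 155° with the gripper behind it. Continuing in small arcs with tab checks.

play_rows(increments=[[[0.78,-0.17,0,0,0,8,1],[0.78,-0.17,0,0,0,8,1],[0.78,-0.17,0,0,0,8,1],[0.78,-0.17,0,0,0,8,1]]])

```text
clock: 14.68
tcp_pos: [513.1, 127.9, 130.9]
tcp_rot: [0.956, 0.293, -0.003, 0.0]
contact_force: [-3.7, -2.3, 3.1]
finger_gap: 0.5
gripper_force: 2.0
```

```bash
sed -i 's/C=np.array(\[561.5,94.0\]); *$/C=np.array([560.,91.3])/; s/P=np.array(s\["tcp_pos"\]); C=np.array(\[561.5,94.0\])/P=np.array(s["tcp_pos"]); C=np.array([560.,91.3])/' h.py
cat >> h.py <<'E'
def hub(p):
    c,r=np.round(proj(p,[560,93,118])).astype(int); C,R=np.meshgrid(range(c-3,c+4),range(r-3,r+4)); W=worldm(p,C,R); k=(W[:,2]>110)&(W[:,2]<135)
    print("hub z",np.round(np.percentile(W[k][:,2],[25,50,75]),1) if k.any() else None,k.sum())
E
python3 -c "
from h import *
where(); p=tab(); hub(p); hub(dict(np.load('scene0.npz')))"
```

```text
t 14.675 P [513.1 127.9 130.9] yaw 34.1 C in tool [18.3 56.6] F tool [-4.4 -0.2] j [-0.06  0.36 -0.32  1.96  0.15  0.85 -1.44]
tab px 1.5 [366.1 243.2] tab px 15 [367.9 247.8] brass n 12 (np.float64(366.5), np.int64(369), np.float64(242.5), np.int64(244))
hub z [120.4 121.8 123.1] 49
hub z [115.8 117.7 119.5] 49
```

play_rows(increments=[[[0.78,-0.17,0,0,0,8,1],[0.78,-0.17,0,0,0,8,1]]])

```text
clock: 14.98
tcp_pos: [524.7, 139.5, 130.8]
tcp_rot: [0.987, 0.158, -0.003, -0.0]
contact_force: [-4.0, 0.1, 2.6]
finger_gap: 0.6
gripper_force: 2.1
```

```bash
python3 -c "
from h import *
where(); p=tab(); hub(p)"
```

```text
t 14.975 P [524.7 139.5 130.8] yaw 18.2 C in tool [18.5 56.8] F tool [-3.8 -1.4] j [-0.13  0.37 -0.26  1.93  0.12  0.86 -1.71]
tab px 1.5 [366.1 243.2] tab px 15 [367.9 247.8] brass n 12 (np.float64(366.5), np.int64(369), np.float64(242.5), np.int64(244))
hub z [120.7 122.4 124.2] 49
```

play_rows(increments=[[[0.78,-0.12,0,0,0,8,1],[0.78,-0.12,0,0,0,8,1]]])

```text
clock: 15.28
tcp_pos: [539.4, 147.2, 131.0]
tcp_rot: [1.0, 0.021, -0.002, -0.001]
contact_force: [-5.1, 3.4, 1.4]
finger_gap: 0.5
gripper_force: 2.7
```

```bash
python3 -c "
from h import *
where(); p=tab(); hub(p)"
```

```text
t 15.275 P [539.4 147.2 131. ] yaw 2.4 C in tool [18.3 56.7] F tool [-4.9 -3.6] j [-0.18  0.39 -0.2   1.89  0.1   0.87 -1.96]
tab px 1.5 [366.1 243.2] tab px 15 [367.9 247.8] brass n 12 (np.float64(366.5), np.int64(369), np.float64(242.5), np.int64(244))
hub z [121.2 123.2 124.9] 49
```

play_rows(increments=[[[0.78,-0.15,0,0,0,8,1],[0.78,-0.15,0,0,0,8,1]]])

```text
clock: 15.58
tcp_pos: [556.0, 151.2, 131.6]
tcp_rot: [0.993, -0.118, -0.001, -0.002]
contact_force: [-3.3, 5.4, 2.7]
finger_gap: 0.6
gripper_force: 2.9
```

```bash
python3 -c "
from h import *
where(); p=tab(); hub(p)"
```

```text
t 15.575 P [556.  151.2 131.6] yaw 346.5 C in tool [17.9 57.3] F tool [-4.5 -4.5] j [-0.23  0.41 -0.14  1.86  0.07  0.88 -2.21]
tab px 1.5 [366.1 243.2] tab px 15 [367.9 247.8] brass n 46 (np.float64(367.5869565217391), np.int64(371), np.float64(244.7826086956522), np.int64(248))
hub z [122.5 123.7 125.5] 49
```

The tab has popped: brass pixels went from 12 to 46, down to row 248. I'm backing off now.

play_rows(increments=[[[-0.6,0,0,0,0,0,1],[-1.5,0,0,0,0,0,1],[0,0,-4,0,0,0,1],[0,0,-5,0,0,0,1],[-5,0,-3,0,0,0,1],[-5,0,0,0,0,0,1],[0,0,0,0,0,0,1],[0,0,0,0,0,0,1]]])

```text
clock: 16.62
tcp_pos: [440.0, 176.3, 251.6]
tcp_rot: [0.993, -0.119, 0.001, 0.0]
contact_force: [1.0, -1.0, -0.0]
finger_gap: 0.5
gripper_force: 0.0
```

Run:
```python
from h import *
where(); p=tab(); hub(p)
cv2.imwrite('pics/s5.png',cv2.resize(p['frame'][190:310,240:400,::-1],None,fx=5,fy=5,interpolation=cv2.INTER_CUBIC))
for n in ["jar","loupe","tape","spare_latch"]: print(n,[np.round(d["pixel"]) for d in search_frame(n,p)[:1]])
```

```text
t 16.625 P [440.  176.3 251.6] yaw 346.3 C in tool [136.8  54.1] F tool [1.2 0.7] j [-0.3   0.12 -0.19  1.95  0.03  1.08 -2.31]
tab px 1.5 [366.1 243.2] tab px 15 [367.9 247.8] brass n 51 (np.float64(367.52941176470586), np.int64(371), np.float64(244.5686274509804), np.int64(248))
hub z [122.7 124.3 125.9] 49
jar [array([290., 301.])]
loupe []
tape [array([342., 206.])]
spare_latch [array([345., 298.])]
```

View pics/s5.png

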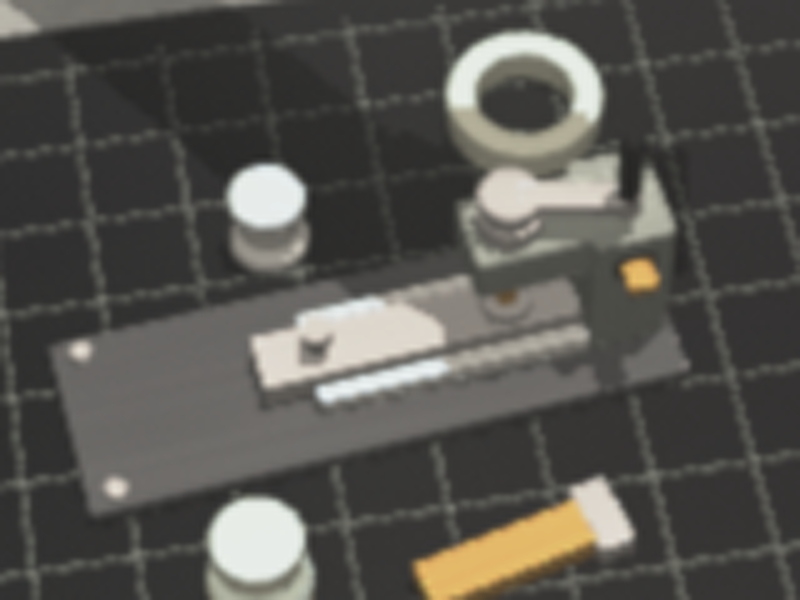

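The tab stands out at (640,275). The bolt hasn't moved: tail at (255,365), same as when homed. The jar, loupe, tape and latch are where they were. Handing in.

```bash
python3 -c "
from station import *
print(close_job())"
```

```text
the job is handed in; nothing more can be done
None
```

The bolt is home against the stop and clamped, and the crank was stopped within about 16° of the tab popping. The neighbouring things were not disturbed, and the job was handed in at about 16.7 s.

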